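# Set up the reference board on its kickstand

### The job

Get the filter job's reference board set up. First move the grease pot out of the yellow taped bay and stand it in the blue taped square; then fully unfold the orange rod kickstand on the back of the board that lies on its face; then lift the board by its handle and stand it upright on its kickstand, wholly inside the yellow bay, with its printed face squarely to the front, towards the robot. Leave everything else where it is.

Things in the scene. Friction and masses are not known exactly. Their poses are not given: they have to be found in the camera images.
- pot_center (a point): grease pot: white jar with a blue screw lid, 61 mm diameter, 61 mm high, 0.17 kg, standing upright inside the yellow bay at the start. This point is its centre, 30.5 mm above its underside; z is up.
- square_center (a point): centre of the blue taped square, 100 x 100 mm over the tape's outer edges (tape 10 mm wide, no height), on the bench at z = 0, about 160 mm to the right (-y) of the yellow bay's centre. x, y along its sides.
- bay_center (a point): centre of the yellow taped bay on the bench at z = 0, 160 mm deep (x) by 190 mm wide (y) over the tape's outer edges (tape 10 mm wide, no height). Its x axis points to the rear, away from the robot; -x is the front, -y the side of the blue square. A white disc, 120 mm wide and 5 mm high, is fixed to the bench nearer the robot, just clear of the bay.
- board_handle (a point): middle of the round steel handle bar (10 mm diameter, 90 mm long along y, may turn between the pads) at the reference board's top. Board axes: -x towards its top, y along its width, z out of its back. The bar lies 50 mm beyond the panel's top edge, 210 mm from its lower edge, 22 mm behind the face (so 22 mm above the bench at the start, free below); opening between bar and panel 45 x 80 mm.
- board_left (a point): a point on the board's lower edge, 60 mm to -y of its middle, mid-thickness (6 mm from face and back). Axes as board_handle.
- board_right (a point): the same, 60 mm to +y of the middle of the lower edge.
- leg_hinge (a point): middle of the kickstand's hinge line on the board's back, 125 mm from the lower edge and 20 mm behind the face; the hinge line runs along the board's y. Axes as board_handle.
- leg_foot (a point): middle of the kickstand's crossbar, its foot and grip: a black rubber-sleeved round bar, 12 mm diameter, 66 mm long along y, joining the free ends of two orange rods 72 mm apart (open between them), 119 mm from the hinge line. Folded it lies 30 mm above the bench, the board's back 12 mm clear below it, 6 mm short of the board's lower edge.
- kickstand (a joint): angle of the kickstand leg, rad: 0 folded flat on the board's back (starts up to 0.1 open), 0.65 fully unfolded at its stop; opening lifts the foot off the back. A stiff hinge (about 0.06 N m) keeps it where it is left. On the stop the standing board leans back about 0.33 rad, its foot bar about 95 mm behind the lower edge; hanging by its handle bar it leans about 0.13 rad forward.
- board: the reference board: rigid grey panel 160 mm tall, 130 mm wide, 12 mm thick, about 0.43 kg with its leg; it starts lying flat on its printed face, back upwards. Origin at the centre of the printed face, axes as board_handle.
- grease_pot: the grease pot; origin at the centre of its underside.
- gauge_block: bystander, leave alone: grey aluminium gauge block with two holes, 41 x 80 x 30 mm high; origin at the centre of its underside.
- tape_ptfe_1: bystander, leave alone: white tape roll with a blue core lying flat, 52 mm diameter, 16 mm high; origin at the centre of its underside.
- marker_red: bystander, leave alone: white marker pen with a red cap lying flat, 16 x 135 x 18 mm; origin at the centre of its underside.
- label_roll: bystander, leave alone: large white label roll lying flat, 84 mm diameter, 44 mm high; origin at the centre of its underside.

How it is judged:
On the way, in this order (a step that is already met when the one before it is completed fails the run):
1. the grease pot stands upright in the blue square, let go (x of pot_center in the frame of square_center between -0.02 and 0.02 m and y of pot_center in the frame of square_center between -0.02 and 0.02 m and height (world z) of pot_center below 0.036 m and angle between pot_center's own z axis and vertical below 0.15 rad and contact force between the fingers and grease_pot below 0.1 N), for 0.2 s.
2. the kickstand leg is unfolded (beyond 0.52 of its 0.65 rad) (value of joint kickstand above 0.52 rad), for 0.2 s.
At the end, for the whole second after the job is handed in: Board at rest on lower edge and foot (points under 14 mm high), all inside the yellow tape's outer edges, lower edge at most 15 mm behind its middle, foot behind it, turned under 0.35 rad, leaning under 0.55 rad, leg over 0.55 rad. Pot upright within 20 mm of the square's centre along each side (all of step 1 and x of board_left in the frame of bay_center between -0.08 and 0.08 m and y of board_left in the frame of bay_center between -0.095 and 0.095 m and height (world z) of each of board_left, board_right, leg_foot below 0.014 m and x of board_right in the frame of bay_center between -0.08 and 0.08 m and y of board_right in the frame of bay_center between -0.095 and 0.095 m and x of leg_foot in the frame of bay_center between -0.08 and 0.08 m and y of leg_foot in the frame of bay_center between -0.095 and 0.095 m and x of leg_foot in the frame of bay_center above 0 m and x of each of board_left, board_right in the frame of bay_center below 0.015 m and angle between the y axis of board_handle and the y axis of bay_center, either way round below 0.35 rad and linear speed of each of board, grease_pot below 0.02 m/s and angular speed of board below 0.1 rad/s and value of joint kickstand above 0.55 rad and angle between board's own x axis and vertical above 2.59 rad); the robot touches nothing.
It fails at once if the grease pot is tipped over (angle between pot_center's own z axis and vertical above 0.52 rad).
It fails at once if a bystander is moved by more than 30 mm (distance of any of gauge_block, tape_ptfe_1, marker_red, label_roll from where it was at the start of the episode above 0.03 m).
It also fails if it takes over 72 s, if anything falls off the work surface, if the arm or the gripper's body presses on something with over 40 N, if the wrist force passes 120 N, or if a joint passes its speed limit or range.

### The arm

A 6-joint arm with a two-finger parallel gripper is mounted at the origin on a cart in front of the work surface, level with it; the furniture and walls round the work are solid. World frame = base frame: x ahead of the robot, y to its left, z up, the work surface at z = 0. Lengths are in m, angles in rad, forces in N, time in s.
With the tool pointing down it reaches from about 0.3 to 0.75 m from the base axis. Payload 8.5 kg.
Tool frame: the origin (TCP) lies at the very end of the fingers, on their centre line; the grasp point (between the pads) lies ctrl.grip_point_offset behind it (ctrl.grip_point_offset is the distance from the TCP to the grasp point, in m); z points along the fingers, y is the direction in which the jaws open and shut (so a half turn about z gives the same grasp; the last joint's range is limited). The gripper opens to 85 mm and grips with 20 to 120 N. Pads are 22 mm wide; open, the fingers measure 114 mm over their backs; the gripper's body (76 mm by 85 mm) begins 54 mm behind the grasp point. The pads swing forward as they close: fully open they stand 13 mm farther back than shut.
Start: joints at [-0.215, 0.381, 1.297, -0, 1.464, -0.215], TCP at [0.55, 0, 0.208] pointing down, gripper open.
Joint ranges: [-3.11, 3.11], [-0.89, 2.33], [0.22, 2.48], [-1.42, 4.56], [0.17, 2.85], [-2.88, 2.88]. Speed limits (rad/s): [2.39, 2.39, 3.14, 3.14, 3.14, 3.14].

### API

Orientations are given as a unit quaternion [w, x, y, z].
In Python, from workcell import sense, camera, camera_params, workorder, nets, ctrl gives the robot as it stands.
- The arm moves only by the shell command python3 -m pendant 'ROWS' [FORCE]. ROWS is JSON, a list of rows, each a list of 5 numbers: the opening, from -1 (shut) to 1 (fully open), then the shift along the world's x, y, z in m, then the turn about the world's z in degrees. In form: [[gripper, x, y, z, spin], ...]. A call has 1 to 5 rows; each row is the pose to reach, as a shift and turn from the pose commanded when the call began; what a row does not reach only later rows make up. A row lasts 1/8 s, in which the tool goes at most 62.5 mm and 10.7 degrees, less where a joint would pass 70% of its speed; a pose out of reach is approached as far as the arm can. A call with a gripper value outside its range is refused whole. The fingers move at their own pace and stop on an object; FORCE is the grip in N (left out, the last holds). Time passes only in rows, so rows that repeat a pose let the fingers close. It gives the time, the measured TCP pose, the force and the opening at its end, in the units of the state.
- sense(): the state, without advancing time (a new reading comes with each control period).
- camera(name): name is "scene" or "side" or "wrist"; returns (picture, depth): 420x560x3 uint8, red, green, blue; 420x560 float32, m along the optical axis (not along the pixel's ray), 0 where there is no reading.
- camera_params(name): a dict with "intrinsics" (3x3 intrinsics, pixels), "k1" (the pictures are not rectified: a ray, as slopes to the right and down, at radius r is drawn at 1 + k1 r^2 times it, then the intrinsics apply), "pose" (4x4, takes a point from camera to world coordinates). Camera axes: x right, y up, looking along -z (the intrinsics and any distortion apply to the point x, -y, -z); pixel columns grow to the right and rows downward; lengths in m; the calibration is good to about 2 mm. A picture is of the moment at which its call begins: read the wrist's pose just before it. camera_params takes no time and is no camera call; for the wrist camera it gives the pose at the moment of the call.
- workorder.finish_job(): hands the job in, once; it reports no verdict.
Trained networks look in the newest picture that a camera, given by its name, has taken for a name from the list of things; names that differ only in an ending like _2 or _b are one class to them, and where a whole thing is asked for, a point or a joint stands for the part that bears it (a point fixed in the world has none). Each returns a list of dicts, best first, with "p" (0 to 1); they miss things now and then, are a little off and sometimes report something else, mostly with a low value. They report only what shows in the picture. A call takes as long as a camera call.
- nets.trace(camera, label): "pixels" (420x560 bool, what is visible of it) and "location" ([column, row] in pixels, amid what is visible of it).
- nets.landmark_of(camera, label): "location" ([column, row] in pixels: a listed point, or the origin of a listed thing).
The state is a dict: "time": time; "joint_pos": joint angles; "joint_vel": joint speeds; "joint_efforts": joint torques, N m; "eef_pos": TCP position; "tcp_rot": TCP orientation; "ft_force": force on the tool from outside, world axes, zero at the start; "moment": the same for the moment, N m; "width": finger opening in m.
Only numpy, scipy, OpenCV 4.12 (cv2) and the standard library are available. Lean on these libraries where they do the work, as an engineer would, in place of code of your own. Each camera call takes 0.05 s, during which the arm holds its last target. There are 200 camera calls.

## Working session

There is one attempt and no reset: what is moved stays moved. The work goes in short steps, Python scripts to look and compute and a shell command to move; the robot and the scene stay as the last step left them, time stands still between calls to the robot, and variables do not carry over. Pictures are saved under pics/ and viewed, about 8 in all and at most 12, crops included, and the job is handed in when it is done.

```bash
mkdir -p pics; ls
cat > h.py <<'E'
import numpy as np, cv2
from workcell import sense, camera, camera_params, workorder, nets, ctrl
def snap(cam,name=None):
    p=camera_params(cam); im,d=camera(cam)
    if name: cv2.imwrite('pics/'+name,im[:,:,::-1])
    return p,im,d
def ray(p,uv):
    K=np.array(p['intrinsics']);T=np.array(p['pose'])
    x=cv2.undistortPoints(np.array([[uv]],float),K,np.array([p['k1'],0,0,0.]))[0,0]
    return T[:3,3],T[:3,:3]@np.array([x[0],-x[1],-1])
def atz(p,uv,z):
    o,d=ray(p,uv); return o+d*(z-o[2])/d[2]
def atd(p,uv,d):
    o,r=ray(p,uv); return o+r*d
def tri(L):
    A=0;b=0
    for p,uv in L:
        o,r=ray(p,uv); r=r/np.linalg.norm(r); M=np.eye(3)-np.outer(r,r); A=A+M;b=b+M@o
    return np.linalg.solve(A,b)
def proj(p,X):
    K=np.array(p['intrinsics']);T=np.array(p['pose']);c=T[:3,:3].T@(np.array(X)-T[:3,3])
    s=np.array([c[0],-c[1]])/-c[2]; s=s*(1+p['k1']*(s@s)); return K[:2,:2]@s+K[:2,2]
E
python3 - <<'E'
from h import *
np.set_printoptions(precision=3,suppress=True)
print(ctrl.grip_point_offset)
P={}
D={}
for c in ['scene','side','wrist']:
    p,im,d=snap(c,c+'0.png'); P[c]=p
    for l in ['pot_center','square_center','bay_center','board_handle','board_left','board_right','leg_hinge','leg_foot']:
        r=nets.landmark_of(c,l)
        if r: D.setdefault(l,[]).append((c,r[0]['location'],r[0]['p']))
    print(c,np.array(p['pose'])[:3,3])
for l,v in D.items():
    print(l,[(c,np.round(u),round(q,2),atz(P[c],u,dict(pot_center=.0305,board_handle=.022,board_left=.006,board_right=.006,leg_hinge=.02,leg_foot=.03).get(l,0))) for c,u,q in v])
    if len(v)>1: print('   tri',tri([(P[c],u) for c,u,q in v if q>.3]))
a=cv2.imread('pics/scene0.png');cv2.imwrite('pics/m0.png',a)
E
```

```text
pics
0.0187
scene [ 0.01  -0.816  0.573]
side [0.498 1.021 0.851]
wrist [0.55  0.077 0.374]
pot_center [('scene', array([348., 220.]), 0.6, array([ 0.651, -0.058,  0.03 ])), ('wrist', array([381., 239.]), 0.93, array([ 0.654, -0.063,  0.03 ]))]
   tri [ 0.651 -0.061  0.032]
square_center [('scene', array([392., 269.]), 0.83, array([ 0.626, -0.266,  0.   ])), ('side', array([248., 160.]), 0.64, array([ 0.617, -0.258,  0.   ]))]
   tri [ 0.621 -0.265 -0.001]
board_handle [('scene', array([210., 191.]), 0.87, array([0.394, 0.334, 0.022])), ('side', array([318., 284.]), 0.91, array([0.407, 0.338, 0.022]))]
   tri [0.401 0.338 0.02 ]
board_left [('scene', array([279., 197.]), 0.84, array([0.584, 0.209, 0.006])), ('side', array([252., 249.]), 0.95, array([0.582, 0.196, 0.006]))]
   tri [0.581 0.201 0.011]
board_right [('scene', array([346., 221.]), 0.68, array([ 0.673, -0.027,  0.006])), ('side', array([238., 285.]), 0.94, array([0.611, 0.325, 0.006]))]
   tri [ 0.711  0.145 -0.131]
leg_hinge [('scene', array([233., 185.]), 0.89, array([0.481, 0.34 , 0.02 ])), ('side', array([291., 281.]), 0.65, array([0.475, 0.324, 0.02 ]))]
   tri [0.476 0.328 0.025]
leg_foot [('scene', array([273., 178.]), 0.53, array([0.616, 0.306, 0.03 ]))]
bay_center [('side', array([311., 184.]), 0.36, array([ 0.398, -0.11 ,  0.   ]))]
```

View pics/scene0.png

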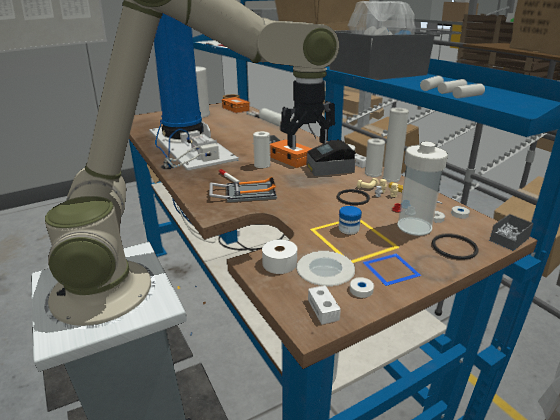

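View pics/side0.png

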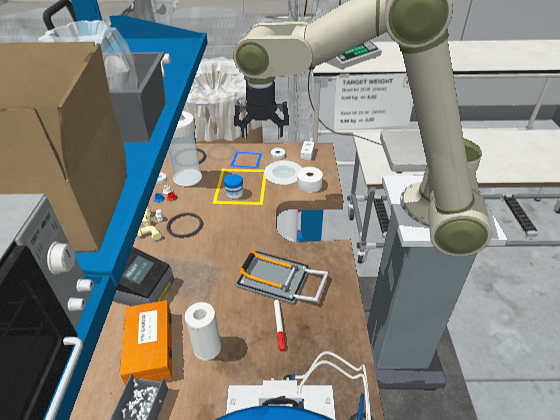

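View pics/wrist0.png

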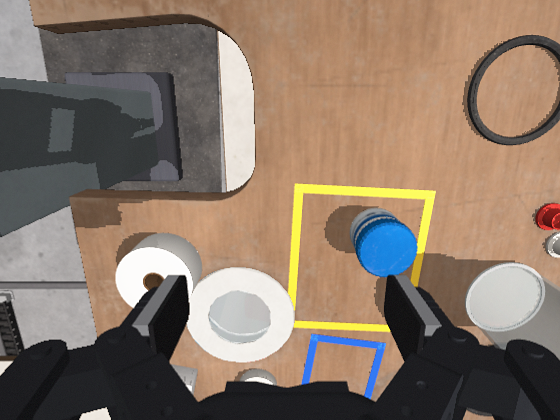

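The wrist view (up = +y, right = +x) shows the bay's outer corners near (296,184), (435,191), (425,329) and (289,327). The pot lid is at (386,247), and the tall clear cylinder at (505,295) lies close behind the bay. The board lies at left with its handle towards the robot.

Run:
```python
from h import *
np.set_printoptions(precision=3,suppress=True)
p=camera_params('wrist');im=cv2.imread('pics/wrist0.png')
hsv=cv2.cvtColor(im,cv2.COLOR_BGR2HSV)
y=((abs(hsv[...,0].astype(int)-27)<6)&(hsv[...,1]>180)&(hsv[...,2]>150))
ys,xs=np.nonzero(y); W=np.array([atz(p,(u,v),0)[:2] for u,v in zip(xs[::3],ys[::3])])
r=cv2.minAreaRect(W.astype(np.float32)*1000);print('bay',r, cv2.boxPoints(r))
for n,uv in dict(TL=(296,184),TR=(435,191),BL=(289,327),BR=(425,329)).items(): print(n,atz(p,uv,0))
ps=camera_params('side');b=cv2.imread('pics/side0.png');hs=cv2.cvtColor(b,cv2.COLOR_BGR2HSV)
y=((abs(hs[...,0].astype(int)-27)<6)&(hs[...,1]>180)&(hs[...,2]>150)); y[:160]=0;y[210:]=0;y[:,:200]=0;y[:,275:]=0
q=np.argwhere(y)
W=np.array([atz(ps,(v,u),0)[:2] for u,v in q]);print('bay side',cv2.minAreaRect(W.astype(np.float32)*1000))
y=((abs(hs[...,0].astype(int)-112)<10)&(hs[...,1]>150)); y[:148]=0;y[172:]=0;y[:,:225]=0;y[:,268:]=0
W=np.array([atz(ps,(v,u),0)[:2] for u,v in np.argwhere(y)]);print('sq side',cv2.minAreaRect(W.astype(np.float32)*1000))
a=cv2.imread('pics/scene0.png');hc=cv2.cvtColor(a,cv2.COLOR_BGR2HSV);pc=camera_params('scene')
y=((abs(hc[...,0].astype(int)-112)<10)&(hc[...,1]>150)); y[:245]=0;y[295:]=0;y[:,:355]=0;y[:,425:]=0
W=np.array([atz(pc,(v,u),0)[:2] for u,v in np.argwhere(y)]);print('sq scene',cv2.minAreaRect(W.astype(np.float32)*1000))
for uv in [(386,247)]: print('lid',atz(p,uv,.061))
d=camera('wrist')[1]
for uv in [(386,247),(505,295),(475,290),(240,320),(150,280)]: print(uv,d[uv[1],uv[0]],atd(p,uv,d[uv[1],uv[0]]))
print(sense()['eef_pos'],sense()['tcp_rot'],sense()['width'])
```

```text
bay ((632.608642578125, -130.96917724609375), (138.97462463378906, 159.78646850585938), 86.6191635131836) [[ 548.757 -195.624]
 [ 708.265 -205.047]
 [ 716.461  -66.314]
 [ 556.952  -56.891]]
TL [ 0.561 -0.008  0.   ]
TR [ 0.719 -0.016  0.   ]
BL [ 0.553 -0.197  0.   ]
BR [ 0.73  -0.201  0.   ]
bay side ((634.0841674804688, -106.63328552246094), (192.91505432128906, 159.78826904296875), 87.05614471435547)
sq side ((624.9681396484375, -264.2455749511719), (97.63433837890625, 97.74100494384766), 81.28211212158203)
sq scene ((599.8641357421875, -257.782470703125), (98.65101623535156, 154.84368896484375), 81.78954315185547)
lid [ 0.65  -0.058  0.061]
(386, 247) 0.33944786 [ 0.65  -0.059  0.061]
(505, 295) 0.3649367 [ 0.786 -0.118  0.053]
(475, 290) 0.40621004 [ 0.776 -0.135  0.015]
(240, 320) 0.43198395 [ 0.491 -0.184  0.003]
(150, 280) 0.0 [0.55  0.077 0.374]
[0.55  0.    0.208] [ 0.     0.707  0.707 -0.   ] 0.08529788770879802
```

Run:
```python
from h import *
np.set_printoptions(precision=3,suppress=True)
ps=camera_params('side');pc=camera_params('scene');pw=camera_params('wrist')
print('base side',[atz(ps,u,0) for u in [(173,178),(202,178),(188,187)]])
print('base scene',[atz(pc,u,0) for u in [(401,225),(437,228),(418,234)]])
print('top',tri([(ps,(185,118)),(pc,(426,150)),(pw,(505,293))]), tri([(ps,(185,118)),(pc,(426,150))]))
for z in (.1,.15,.2,.22): print(z,atz(pw,(467,295),z),atz(pw,(543,293),z))
for n in ['tape_ptfe_1','gauge_block','label_roll','marker_red']:
    for c,p in (('scene',pc),('side',ps)):
        if n=='tape_ptfe_1': camera(c)
        r=nets.landmark_of(c,n)
        if r: print(n,c,r[0]['p'],atz(p,r[0]['location'],0))
```

```text
base side [array([ 0.871, -0.153,  0.   ]), array([ 0.77 , -0.151,  0.   ]), array([ 0.81 , -0.101, -0.   ])]
base scene [array([ 0.8 , -0.12,  0.  ]), array([ 0.877, -0.186,  0.   ]), array([ 0.805, -0.181,  0.   ])]
top [ 0.778 -0.117  0.201] [ 0.799 -0.16   0.232]
0.1 [ 0.716 -0.089  0.1  ] [ 0.785 -0.087  0.1  ]
0.15 [ 0.686 -0.059  0.15 ] [ 0.742 -0.057  0.15 ]
0.2 [ 0.655 -0.029  0.2  ] [ 0.699 -0.027  0.2  ]
0.22 [ 0.643 -0.016  0.22 ] [ 0.682 -0.015  0.22 ]
tape_ptfe_1 scene 0.61 [ 0.511 -0.291  0.   ]
tape_ptfe_1 side 0.53 [ 0.5   -0.274  0.   ]
gauge_block scene 0.85 [ 0.399 -0.292  0.   ]
label_roll scene 0.9 [ 0.407 -0.101  0.   ]
label_roll side 0.75 [ 0.394 -0.118  0.   ]
marker_red scene 0.6 [0.496 0.455 0.   ]
marker_red side 0.71 [0.508 0.446 0.   ]
```

```bash
python3 -m pendant '[[1,0.05,-0.03,0,0],[1,0.101,-0.06,-0.02,0],[1,0.101,-0.06,-0.07,0],[1,0.101,-0.06,-0.13,0],[1,0.101,-0.06,-0.191,0]]' 30; python3 -m pendant '[[0,0,0,0,0],[0,0,0,0,0],[-0.3,0,0,0,0],[-0.3,0,0,0,0],[-0.3,0,0,0,0]]' 30
```

```text
time: 2.52
eef_pos: [0.651, -0.0601, 0.0158]
tcp_rot: [0.0, 0.707, 0.707, 0.0]
ft_force: [1.3, 0.3, -0.6]
width: 0.0854
time: 3.15
eef_pos: [0.6512, -0.06, 0.0182]
tcp_rot: [0.0, 0.707, 0.707, 0.0]
ft_force: [0.4, -0.1, 0.2]
width: 0.0598
```

```bash
python3 -m pendant '[[-0.3,0,0,0.05,0],[-0.3,-0.008,-0.055,0.06,0],[-0.3,-0.016,-0.11,0.06,0],[-0.3,-0.024,-0.165,0.06,0],[-0.3,-0.028,-0.204,0.06,0]]'; python3 -m pendant '[[-0.3,0,0,0,0],[-0.3,0,0,-0.035,0],[-0.3,0,0,-0.058,0],[-0.3,0,0,-0.061,0],[-0.3,0,0,-0.061,0]]'
```

```text
time: 3.78
eef_pos: [0.6223, -0.2665, 0.0777]
tcp_rot: [0.0, 0.708, 0.707, -0.0]
ft_force: [0.5, -0.2, -3.1]
width: 0.06
time: 4.4
eef_pos: [0.6233, -0.263, 0.0167]
tcp_rot: [0.0, 0.707, 0.707, 0.0]
ft_force: [1.0, 0.3, -2.7]
width: 0.0594
```

```bash
python3 -m pendant '[[0.6,0,0,0,0],[1,0,0,0,0],[1,0,0,0,0],[1,0,0,0.06,0],[1,0,0,0.12,0]]'; python3 -m pendant '[[1,0,0.05,0.05,0],[1,-0.03,0.10,0.1,0],[1,-0.05,0.16,0.12,0],[1,-0.07,0.22,0.12,0]]'
python3 - <<'E'
from h import *
np.set_printoptions(precision=3,suppress=True)
D={}
for c in ['wrist','side','scene']:
    p,im,d=snap(c,c+'1.png')
    for l in ['pot_center','square_center','bay_center']:
        r=nets.landmark_of(c,l)
        if r: print(c,l,r[0]['p'],atz(p,r[0]['location'],.0305 if l[0]=='p' else 0))
E
```

```text
time: 5.03
eef_pos: [0.6227, -0.2639, 0.1377]
tcp_rot: [-0.001, 0.707, 0.707, -0.0]
ft_force: [0.8, -0.3, 0.9]
width: 0.0854
time: 5.52
eef_pos: [0.5602, -0.0649, 0.2557]
tcp_rot: [0.002, 0.707, 0.707, 0.001]
ft_force: [1.1, -0.4, -1.0]
width: 0.0852
wrist pot_center 0.75 [ 0.622 -0.268  0.031]
side pot_center 0.69 [ 0.635 -0.252  0.03 ]
side square_center 0.6 [ 0.616 -0.281  0.   ]
scene pot_center 0.95 [ 0.614 -0.269  0.03 ]
scene square_center 0.62 [ 0.631 -0.258  0.   ]
```

View pics/wrist1.png

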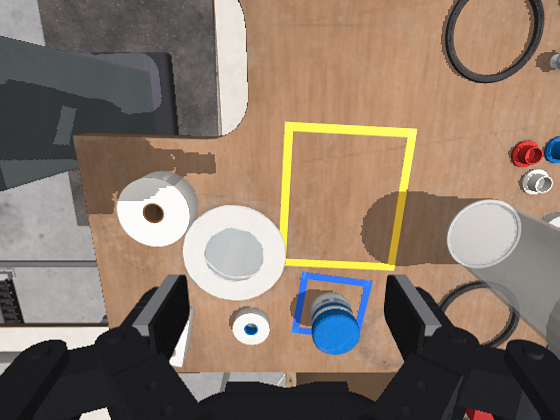

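```bash
python3 -m pendant '[[1,-0.02,0.06,0,0],[1,-0.03,0.12,0,0],[1,-0.04,0.18,0,0],[1,-0.05,0.24,0,0],[1,-0.05,0.25,0,0]]'
python3 - <<'E'
from h import *
np.set_printoptions(precision=3,suppress=True)
p,im,d=snap('wrist','wrist2.png')
Z=dict(board_handle=.022,board_left=.006,board_right=.006,leg_hinge=.02,leg_foot=.03)
for l in Z:
    for r in nets.landmark_of('wrist',l)[:2]:
        u=r['location']; print(l,r['p'],np.round(u),atz(p,u,Z[l]),d[int(u[1]),int(u[0])])
E
```

```text
time: 6.75
eef_pos: [0.5097, 0.1868, 0.2539]
tcp_rot: [-0.0, 0.706, 0.709, 0.0]
ft_force: [-0.7, 0.5, 0.9]
width: 0.0856
board_handle 0.74 [183.  27.] [0.401 0.341 0.022] 0.3505483
board_left 0.63 [342. 155.] [0.577 0.207 0.006] 0.4178378
board_right 0.63 [384.  53.] [0.618 0.319 0.006] 0.37228602
leg_hinge 0.76 [261.  59.] [0.482 0.311 0.02 ] 0.3630881
leg_hinge 0.39 [184.  25.] [0.401 0.344 0.02 ] 0.3507614
```

View pics/wrist2.png

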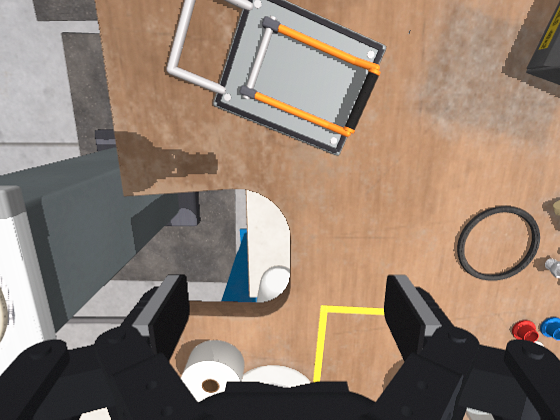

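Pot: in wrist1 the blue tape corners are at (302,274), (372,282) and (292,332), and the pot stands centred inside it. wrist2 shows the board turned about -21°, with its black foot bar from (380,70) to (352,132) and the handle at (180,35). Next I go closer to the foot and measure it from a second place.

```bash
python3 -m pendant '[[1,0.03,0.004,-0.02,-10],[1,0.072,0.009,-0.04,-21],[1,0.072,0.009,-0.05,-21],[1,0.072,0.009,-0.05,-21]]'
python3 - <<'E'
from h import *
np.set_printoptions(precision=3,suppress=True)
p,im,d=snap('wrist','wrist3.png')
Z=dict(board_handle=.022,board_left=.006,board_right=.006,leg_hinge=.02,leg_foot=.03)
for l in Z:
    for r in nets.landmark_of('wrist',l)[:1]:
        u=r['location']; print(l,r['p'],np.round(u),atz(p,u,Z[l]),atd(p,u,d[int(u[1]),int(u[0])]))
print(sense()['eef_pos'],sense()['tcp_rot'])
E
```

```text
time: 7.55
eef_pos: [0.5822, 0.192, 0.2031]
tcp_rot: [-0.0, 0.824, 0.566, -0.001]
ft_force: [0.9, -0.1, 0.2]
width: 0.0855
board_handle 0.91 [ 61. 107.] [0.404 0.341 0.022] [0.405 0.341 0.024]
board_left 0.6 [276. 165.] [0.577 0.21  0.006] [ 0.576  0.209 -0.   ]
board_right 0.74 [273.  46.] [0.617 0.32  0.006] [0.617 0.319 0.01 ]
leg_hinge 0.93 [148. 109.] [0.481 0.309 0.02 ] [0.482 0.309 0.023]
leg_foot 0.57 [267. 109.] [0.591 0.267 0.03 ] [0.591 0.267 0.037]
[0.582 0.193 0.205] [0.    0.824 0.567 0.001]
```

View pics/wrist3.png

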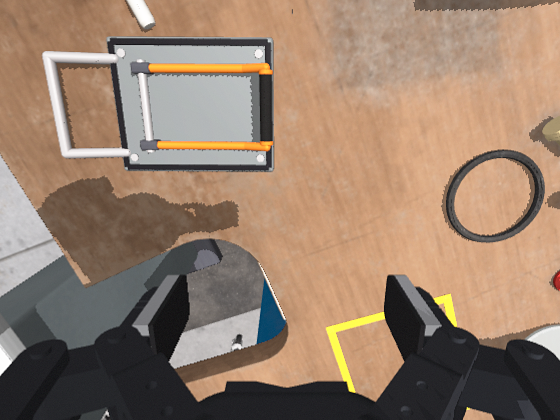

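wrist3 shows the board aligned with the jaws. The foot bar is at (267,109), which is (0.591, 0.267) with its top at about 37 mm. The handle is at (61,107) and the hinge at (148,109).

```bash
python3 -m pendant '[[-0.1,0.005,0.04,-0.03,0],[-0.1,0.009,0.074,-0.08,0],[-0.1,0.009,0.074,-0.12,0],[-0.1,0.009,0.074,-0.13,0],[-0.1,0.009,0.074,-0.13,0]]'
python3 - <<'E'
from h import *
np.set_printoptions(precision=3,suppress=True)
s=sense();print(s['eef_pos'],s['tcp_rot'],s['width'])
for c in ('side','scene'):
    p,im,d=snap(c)
    print(c,proj(p,[.591,.267,.03]),proj(p,s['eef_pos']))
    r=nets.landmark_of(c,'leg_foot')
    for q in r[:1]: print(q, atz(p,q['location'],.03))
    if c=='side':
        u=proj(p,[.591,.267,.05]).astype(int); cv2.imwrite('pics/side4.png',cv2.resize(im[u[1]-60:u[1]+60,u[0]-80:u[0]+80,::-1],None,fx=4,fy=4,interpolation=2))
E
```

```text
time: 8.48
eef_pos: [0.592, 0.2667, 0.0748]
tcp_rot: [0.0, 0.824, 0.566, 0.0]
ft_force: [-0.5, 0.4, 0.3]
width: 0.038
[0.592 0.267 0.075] [0.    0.824 0.566 0.   ] 0.03804914754444548
side [246.688 261.707] [245.227 249.764]
{'location': [244.8, 262.0], 'p': 0.74} [0.596 0.268 0.03 ]
scene [272.422 183.179] [272.511 170.635]
{'location': [274.1, 181.9], 'p': 0.66} [0.601 0.273 0.03 ]
```

View pics/side4.png

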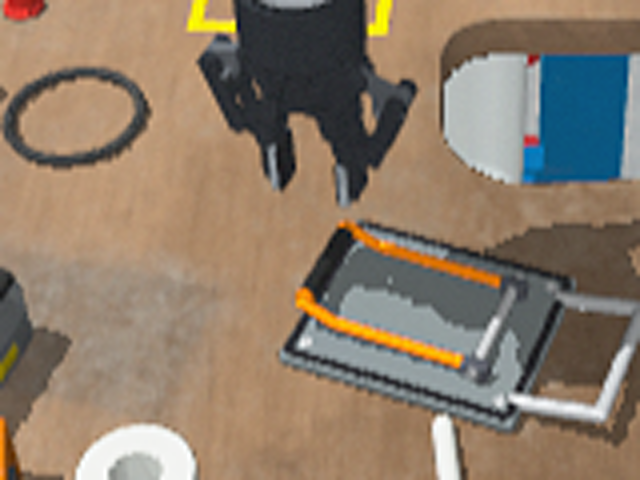

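The side crop shows the fingers straddling the foot bar's line, so I descend and grip.

```bash
python3 -m pendant '[[-0.1,0,0,-0.04,0],[-0.1,0,0,-0.056,0],[-1,0,0,-0.056,0],[-1,0,0,-0.056,0],[-1,0,0,-0.056,0]]' 25
```

```text
time: 9.3
eef_pos: [0.5922, 0.2671, 0.0191]
tcp_rot: [0.0, 0.824, 0.566, 0.001]
ft_force: [0.0, 0.3, -0.2]
width: 0.0001
```

Run:
```python
from h import *
np.set_printoptions(precision=3,suppress=True)
out=[]
p,im,d=snap('side')
u=proj(p,[.58,.267,.04]).astype(int); out.append(cv2.resize(im[u[1]-50:u[1]+50,u[0]-50:u[0]+50,::-1],(400,400),interpolation=2))
p,im,d=snap('scene')
u=proj(p,[.58,.267,.04]).astype(int); out.append(cv2.resize(im[u[1]-50:u[1]+50,u[0]-50:u[0]+50,::-1],(400,400),interpolation=2))
cv2.imwrite('pics/5.png',np.hstack(out))
```

```text
(no output)
```

View pics/5.png

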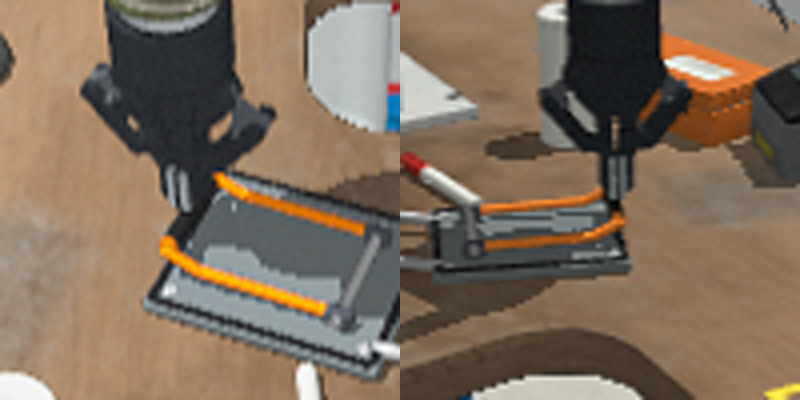

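Run:
```python
from h import *
np.set_printoptions(precision=3,suppress=True)
s=sense();print(s['eef_pos'],s['width'])
for c in ('side','scene'):
    p,im,d=snap(c); o=proj(p,[.58,.267,.04]).astype(int)
    print(c,[(proj(p,s['eef_pos']+np.array([0,0,z]))-o+50)*4 for z in (0,.02,.04,.06)])
    for l in ('leg_foot',):
        r=nets.landmark_of(c,l)
        if r: print(r[0],(np.array(r[0]['location'])-o+50)*4,proj(p,[.591,.267,.03]))
p,im,d=snap('wrist')
r=nets.trace('wrist','leg_foot'); print([(q['p'],q['location'],q['pixels'].sum()) for q in r])
for l in ['board_left','board_right','leg_foot','leg_hinge']:
    r=nets.landmark_of('wrist',l)
    if r: print(l,r[0]['p'],r[0]['location'],atz(p,r[0]['location'],{'board_left':.006,'board_right':.006,'leg_foot':.03}.get(l,.02)))
cv2.imwrite('pics/w6.png',im[:,:,::-1])
```

```text
[0.592 0.267 0.019] 3.2748351528107464e-05
side [array([186.458, 222.588]), array([184.569, 201.984]), array([182.636, 180.886]), array([180.656, 159.276])]
{'location': [248.4, 259.8], 'p': 0.92} [193.6 203.2] [246.688 261.707]
scene [array([214.816, 220.968]), array([214.442, 198.985]), array([214.064, 176.713]), array([213.682, 154.147])]
{'location': [273.3, 182.4], 'p': 0.57} [217.2 205.6] [272.422 183.179]
[(0.98, [145.9, 197.6], np.int64(9005))]
board_right 0.84 [293.6, 139.0] [0.617 0.322 0.006]
leg_foot 0.74 [284.1, 266.4] [0.591 0.268 0.03 ]
leg_hinge 0.76 [58.9, 256.6] [0.48  0.311 0.02 ]
```

View pics/w6.png

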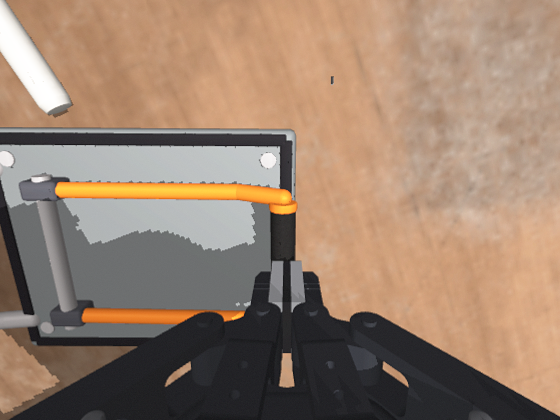

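```bash
python3 -m pendant '[[-1,-0.001,0,0.01,0],[-1,-0.003,0.001,0.02,0],[-1,-0.003,0.001,0.02,0]]'
python3 - <<'E'
from h import *
np.set_printoptions(precision=3,suppress=True)
print(sense()['width'],sense()['ft_force'])
p,im,d=snap('wrist')
L=[nets.landmark_of('wrist','leg_foot')]; print(L[0][0] if L[0] else 0)
print('tcp px',proj(p,sense()['eef_pos']))
for v in range(215,300,8): print(v,[ '%.3f'%atd(p,(u,v),d[v,u])[2] for u in range(262,312,5)])
cv2.imwrite('pics/w7.png',im[:,:,::-1])
E
```

```text
time: 10.28
eef_pos: [0.589, 0.2683, 0.0392]
tcp_rot: [0.0, 0.824, 0.567, 0.001]
ft_force: [-0.6, 0.0, 0.1]
width: 0.0004
0.00044372516958566383 [-0.641  0.008  0.061]
{'location': [290.1, 250.5], 'p': 0.77}
tcp px [285.537 256.21 ]
215 ['0.013', '0.012', '0.012', '0.012', '0.037', '0.038', '0.038', '0.036', '-0.000', '-0.000']
223 ['0.012', '0.011', '0.011', '0.011', '0.037', '0.038', '0.037', '0.036', '-0.000', '-0.000']
231 ['0.011', '0.011', '0.012', '0.012', '0.037', '0.038', '0.037', '0.036', '-0.002', '-0.001']
239 ['0.012', '0.011', '0.012', '0.012', '0.038', '0.038', '0.038', '0.036', '-0.001', '-0.000']
247 ['0.012', '0.013', '0.012', '0.011', '0.037', '0.038', '0.038', '0.036', '-0.000', '-0.001']
255 ['0.011', '0.011', '0.011', '0.011', '0.038', '0.038', '0.037', '0.036', '-0.001', '-0.000']
263 ['0.011', '0.010', '0.069', '0.069', '0.069', '0.068', '0.068', '0.068', '-0.001', '-0.001']
271 ['0.068', '0.069', '0.076', '0.076', '0.075', '0.076', '0.076', '0.075', '0.076', '0.067']
279 ['0.075', '0.076', '0.083', '0.083', '0.083', '0.082', '0.083', '0.084', '0.082', '0.075']
287 ['0.083', '0.082', '0.090', '0.091', '0.089', '0.089', '0.088', '0.088', '0.090', '0.083']
295 ['0.088', '0.088', '0.095', '0.095', '0.094', '0.095', '0.095', '0.094', '0.095', '0.088']
```

Run:
```python
from h import *
np.set_printoptions(precision=4,suppress=True)
p,im,d=snap('wrist');s=sense();print(s['eef_pos'],p['pose'])
for uv in [(285,250),(285,264),(285,280),(285,300)]: print(uv,atd(p,uv,d[uv[1],uv[0]]))
sh=proj(p,[s['eef_pos'][0]-.02,s['eef_pos'][1],.04]);print(sh)
a,b=s['eef_pos'],np.array([.0040,.0103,0])
print([proj(p,a+b+np.array([0,0,z])) for z in (0,.01,.02,.03,.04)])
```

```text
[0.5884 0.2679 0.0377] [[ 0.9335  0.3418  0.1081  0.6161]
 [-0.3585  0.8895  0.2834  0.3399]
 [ 0.0007 -0.3033  0.9529  0.2031]
 [ 0.      0.      0.      1.    ]]
(285, 250) [0.5893 0.2717 0.038 ]
(285, 264) [0.5918 0.2781 0.0684]
(285, 280) [0.5919 0.2782 0.0829]
(285, 300) [0.5919 0.278  0.0971]
[251.1537 270.4715]
[array([286.132 , 237.1486]), array([286.1353, 244.6319]), array([286.1389, 253.0144]), array([286.1429, 262.4686]), array([286.1475, 273.2141])]
```

View pics/w7.png

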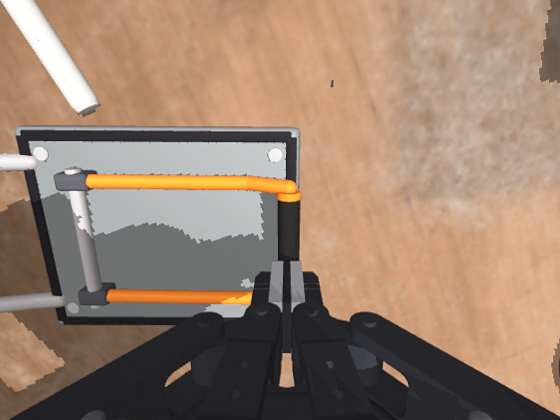

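The fingertip edge seen by the wrist camera, (285,263), lies at z≈0.068. The reported TCP is 0.038, so the real tips stop about 30 mm above the reported TCP and they shut above the bar. I'll reopen and go down in small steps, watching the force.

```bash
python3 -m pendant '[[-0.1,0.003,-0.001,0,0],[-0.1,0.003,-0.001,0,0],[-0.1,0.003,-0.001,-0.022,0],[-0.1,0.003,-0.001,-0.026,0],[-0.1,0.003,-0.001,-0.026,0]]'; python3 -m pendant '[[-0.1,0,0,-0.004,0],[-0.1,0,0,-0.004,0]]';python3 -m pendant '[[-0.1,0,0,-0.004,0],[-0.1,0,0,-0.004,0]]'
python3 - <<'E'
from h import *
np.set_printoptions(precision=4,suppress=True)
p,im,d=snap('wrist');s=sense();print(s['eef_pos'],s['width'])
for v in range(235,300,8): print(v,[ '%.3f'%atd(p,(u,v),d[v,u])[2] for u in range(215,360,8)])
E
```

```text
time: 11.05
eef_pos: [0.5916, 0.267, 0.0119]
tcp_rot: [-0.0, 0.824, 0.566, -0.0]
ft_force: [0.5, 0.0, -0.2]
width: 0.0385
time: 11.3
eef_pos: [0.5916, 0.267, 0.0079]
tcp_rot: [0.0, 0.824, 0.566, 0.0]
ft_force: [0.3, 0.5, -0.5]
width: 0.0385
time: 11.55
eef_pos: [0.5914, 0.2669, 0.0035]
tcp_rot: [-0.0, 0.824, 0.566, -0.0]
ft_force: [0.5, 0.9, 0.4]
width: 0.0383
[0.5915 0.267  0.0037] 0.03855050001451931
235 ['0.012', '0.011', '0.011', '0.011', '0.011', '0.011', '0.011', '0.036', '0.037', '0.038', '0.035', '0.001', '-0.000', '-0.000', '-0.001', '-0.000', '0.000', '-0.000', '-0.001']
243 ['0.010', '0.012', '0.011', '0.011', '0.012', '0.012', '0.011', '0.035', '0.038', '0.036', '0.035', '-0.001', '-0.001', '0.000', '-0.001', '0.001', '-0.001', '-0.000', '-0.001']
251 ['0.011', '0.012', '0.012', '0.011', '0.011', '0.012', '0.012', '0.035', '0.039', '0.037', '0.034', '0.000', '0.001', '-0.000', '-0.000', '-0.000', '-0.001', '0.001', '-0.000']
259 ['0.012', '0.011', '0.012', '0.013', '0.012', '0.011', '0.011', '0.035', '0.038', '0.037', '0.035', '-0.000', '-0.001', '-0.000', '-0.001', '-0.0
[... 233 characters left out ...]
36', '0.044', '0.044', '0.012', '0.011', '0.011', '0.036', '0.038', '0.038', '0.034', '-0.001', '-0.000', '-0.001', '-0.001', '0.044', '0.044', '0.036', '0.037']
283 ['0.044', '0.051', '0.050', '0.047', '0.011', '0.011', '0.011', '0.035', '0.037', '0.038', '0.034', '-0.000', '0.001', '-0.001', '-0.000', '0.049', '0.050', '0.050', '0.044']
291 ['0.049', '0.057', '0.056', '0.048', '0.013', '0.012', '0.011', '0.036', '0.038', '0.037', '0.033', '-0.001', '-0.001', '-0.000', '-0.001', '0.050', '0.057', '0.057', '0.049']
299 ['0.062', '0.061', '0.062', '0.049', '0.011', '0.012', '0.012', '0.035', '0.037', '0.038', '0.034', '-0.000', '-0.001', '-0.001', '-0.000', '0.052', '0.061', '0.062', '0.055']
```

Confirmed: the tips are about 0.03 above the reported TCP. I continue down the extra 16 mm and grip.

```bash
python3 -m pendant '[[-0.1,0,0,-0.008,0],[-0.1,0,0,-0.016,0],[-0.1,0,0,-0.016,0]]';  python3 -m pendant '[[-1,0,0,0,0],[-1,0,0,0,0],[-1,0,0,0,0],[-1,0,0,0,0]]' 25
```

```text
time: 11.98
eef_pos: [0.5917, 0.267, -0.0122]
tcp_rot: [0.0, 0.824, 0.566, 0.0]
ft_force: [-1.1, -1.6, 5.3]
width: 0.0382
time: 12.48
eef_pos: [0.5927, 0.2674, -0.0105]
tcp_rot: [0.001, 0.824, 0.566, 0.002]
ft_force: [-1.0, 0.6, 13.6]
width: 0.0112
```

```bash
python3 -m pendant '[[-1,-0.001,0,0.012,0],[-1,-0.0045,0.0017,0.0245,0],[-1,-0.013,0.005,0.046,0],[-1,-0.022,0.0085,0.061,0],[-1,-0.028,0.011,0.069,0]]';  python3 -m pendant '[[-1,-0.001,0,0.001,0],[-1,-0.001,0,0.001,0]]'
python3 - <<'E'
from h import *
np.set_printoptions(precision=4,suppress=True)
P=[]
for c in ('side','scene','wrist'):
    p,im,d=snap(c)
    for l in ['leg_foot','board_left','board_right','leg_hinge','board_handle']:
        r=nets.landmark_of(c,l)
        if r: print(c,l,r[0]['p'],[atz(p,r[0]['location'],z) for z in ((.1,) if l=='leg_foot' else (.02,) if l[0]=='l' else (.022,) if l[-1]=='e' else (.006,))])
        if r and l=='leg_foot' and c!='wrist': P.append((p,r[0]['location']))
print(tri(P))
E
```

```text
time: 13.1
eef_pos: [0.5631, 0.2784, 0.0583]
tcp_rot: [0.0, 0.824, 0.567, 0.001]
ft_force: [1.6, -1.2, -0.3]
width: 0.0108
time: 13.35
eef_pos: [0.5631, 0.2782, 0.0581]
tcp_rot: [0.0, 0.824, 0.566, 0.001]
ft_force: [1.6, 2.3, 1.6]
width: 0.0108
side leg_foot 0.86 [array([0.5607, 0.2764, 0.1   ])]
side board_left 0.9 [array([0.5703, 0.2035, 0.006 ])]
side board_right 0.62 [array([0.6179, 0.3224, 0.006 ])]
side leg_hinge 0.72 [array([0.4734, 0.3169, 0.02  ])]
side board_handle 0.66 [array([0.4011, 0.3335, 0.022 ])]
scene leg_foot 0.68 [array([0.5697, 0.2794, 0.1   ])]
scene board_left 0.94 [array([0.5678, 0.1987, 0.006 ])]
scene board_right 0.91 [array([0.6413, 0.346 , 0.006 ])]
scene leg_hinge 0.61 [array([0.4954, 0.3276, 0.02  ])]
scene board_handle 0.59 [array([0.3971, 0.3592, 0.022 ])]
wrist leg_foot 0.83 [array([0.5642, 0.2794, 0.1   ])]
wrist board_left 0.29 [array([0.523 , 0.2946, 0.006 ])]
wrist board_right 0.93 [array([0.6155, 0.3209, 0.006 ])]
wrist board_handle 0.7 [array([0.4001, 0.3407, 0.022 ])]
[0.5639 0.2751 0.101 ]
```

```bash
python3 -m pendant '[[-1,-0.0025,0.001,0.003,0],[-1,-0.0025,0.001,0.003,0]]'; python3 -m pendant '[[-0.4,0.0025,-0.001,-0.003,0],[-0.1,0.001,-0.0005,0,0],[-0.1,0.001,-0.0005,0,0],[-0.1,0.001,-0.0005,0.04,0],[-0.1,0.001,-0.0005,0.1,0]]';python3 - <<'E'
from h import *
np.set_printoptions(precision=4,suppress=True)
P={}
for c in ('side','scene','wrist'):
    p,im,d=snap(c)
    for l in ['leg_foot','board_left','board_right','leg_hinge','board_handle']:
        r=nets.landmark_of(c,l)
        if r and r[0]['p']>.5: P.setdefault(l,[]).append((p,r[0]['location']))
for l in P: print(l,len(P[l]),tri(P[l]) if len(P[l])>1 else '')
E
```

```text
time: 14.5
eef_pos: [0.559, 0.279, 0.0604]
tcp_rot: [-0.0, 0.824, 0.567, -0.001]
ft_force: [-0.3, -0.1, -2.4]
width: 0.011
time: 15.12
eef_pos: [0.5602, 0.2782, 0.1606]
tcp_rot: [-0.001, 0.824, 0.566, -0.002]
ft_force: [1.7, 0.8, 0.5]
width: 0.0385
leg_foot 3 [0.5626 0.2791 0.1021]
board_left 3 [0.5713 0.2073 0.0045]
board_right 3 [0.6153 0.3255 0.0114]
leg_hinge 3 [0.4761 0.3115 0.0192]
board_handle 3 [0.3962 0.3433 0.0204]
```

```bash
python3 -m pendant '[[-0.1,-0.055,0.02,0,0],[-0.1,-0.11,0.042,0,0],[-0.1,-0.16,0.063,-0.03,0],[-0.1,-0.16,0.063,-0.09,0],[-0.1,-0.16,0.063,-0.12,0]]'
python3 - <<'E'
from h import *
np.set_printoptions(precision=4,suppress=True)
p,im,d=snap('wrist');s=sense();print(s['eef_pos'],s['width'])
print(proj(p,s['eef_pos']+[0,0,.03-s['eef_pos'][2]]))
r=nets.landmark_of('wrist','board_handle');print(r[0] if r else 0, atz(p,r[0]['location'],.022) if r else 0)
r=nets.landmark_of('wrist','leg_hinge');print(r[0] if r else 0, atz(p,r[0]['location'],.02) if r else 0)
cv2.imwrite('pics/w8.png',im[:,:,::-1])
# bar centreline from depth
for v in range(150,300,20):
    X=np.array([atd(p,(u,v),d[v,u]) for u in range(230,340)]); m=(X[:,2]>.018)&(X[:,2]<.034); 
    if m.sum(): print(v,np.nonzero(m)[0][[0,-1]]+230,X[m].mean(0),X[m,2].max())
E
```

```text
time: 16.65
eef_pos: [0.3996, 0.3413, 0.0388]
tcp_rot: [-0.0, 0.824, 0.567, -0.001]
ft_force: [-0.2, 0.6, 0.2]
width: 0.0384
[0.3987 0.3405 0.0361] 0.0383972225298836
[285.3119 251.5761]
{'location': [286.8, 245.3], 'p': 0.86} [0.3996 0.3405 0.022 ]
{'location': [428.6, 242.0], 'p': 0.81} [0.4776 0.312  0.02  ]
170 [274 339] [0.4255 0.3782 0.0232] 0.027783085095176296
190 [274 291] [0.4095 0.3731 0.0256] 0.02776149618571125
210 [274 291] [0.4054 0.3625 0.0254] 0.02752912194398091
230 [274 291] [0.4012 0.3515 0.0254] 0.027213304142625766
250 [275 291] [0.397  0.34   0.0255] 0.027069710581743955
270 [275 291] [0.3924 0.328  0.0254] 0.02733337413172851
290 [275 291] [0.3876 0.3156 0.0253] 0.026657966363907437
```

View pics/w8.png

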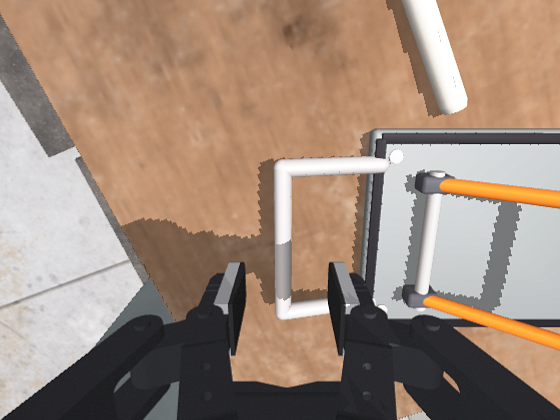

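w8: the handle bar, columns 275–291 and rows 163–315, sits centred between the fingers at 243 and 330 and aligned with them. I'm descending to grip it.

```bash
python3 -m pendant '[[-0.1,0,0,-0.03,0],[-0.1,0,0,-0.05,0],[-0.1,0,0,-0.059,0],[-0.1,0,0,-0.059,0]]'; python3 -m pendant '[[-1,0,0,0,0],[-1,0,0,0,0],[-1,0,0,0,0],[-1,0,0,0,0]]' 40
```

```text
time: 17.3
eef_pos: [0.4016, 0.3417, -0.0174]
tcp_rot: [0.0, 0.824, 0.566, 0.001]
ft_force: [0.1, 0.2, 1.1]
width: 0.0384
time: 17.8
eef_pos: [0.4012, 0.3418, -0.0173]
tcp_rot: [-0.0, 0.824, 0.566, 0.001]
ft_force: [-2.4, 0.5, 7.0]
width: 0.0085
```

```bash
python3 -m pendant '[[-1,0.003,-0.001,0.036,0],[-1,0.012,-0.005,0.07,0],[-1,0.026,-0.01,0.105,0],[-1,0.046,-0.018,0.135,0],[-1,0.07,-0.027,0.161,0]]'; python3 -m pendant '[[-1,0.028,-0.011,0.021,0],[-1,0.059,-0.023,0.036,0],[-1,0.09,-0.033,0.055,0],[-1,0.09,-0.033,0.09,0],[-1,0.09,-0.033,0.13,0]]'
python3 - <<'E'
from h import *
np.set_printoptions(precision=4,suppress=True)
P={}
I=[]
for c in ('side','scene'):
    p,im,d=snap(c); o=proj(p,sense()['eef_pos']-[0,0,.08]).astype(int)
    I.append(cv2.resize(im[max(0,o[1]-75):o[1]+75,o[0]-70:o[0]+70,::-1],(400,428)))
    for l in ['leg_foot','board_left','board_right','leg_hinge','board_handle']:
        r=nets.landmark_of(c,l)
        if r and r[0]['p']>.4: P.setdefault(l,[]).append((p,r[0]['location']))
for l in P: print(l,len(P[l]),tri(P[l]) if len(P[l])>1 else '')
cv2.imwrite('pics/9.png',np.hstack(I))
E
```

```text
time: 18.42
eef_pos: [0.4712, 0.3141, 0.1439]
tcp_rot: [-0.0, 0.824, 0.567, -0.0]
ft_force: [0.3, 0.1, -3.6]
width: 0.0083
time: 19.05
eef_pos: [0.5606, 0.281, 0.2725]
tcp_rot: [-0.001, 0.824, 0.566, -0.002]
ft_force: [-0.1, 0.8, -4.5]
width: 0.0079
leg_foot 2 [0.6862 0.2315 0.1615]
board_left 2 [0.5852 0.2081 0.1011]
board_right 2 [0.6243 0.3243 0.1046]
leg_hinge 2 [0.582  0.2702 0.2233]
board_handle 2 [0.5563 0.2751 0.3084]
```

View pics/9.png

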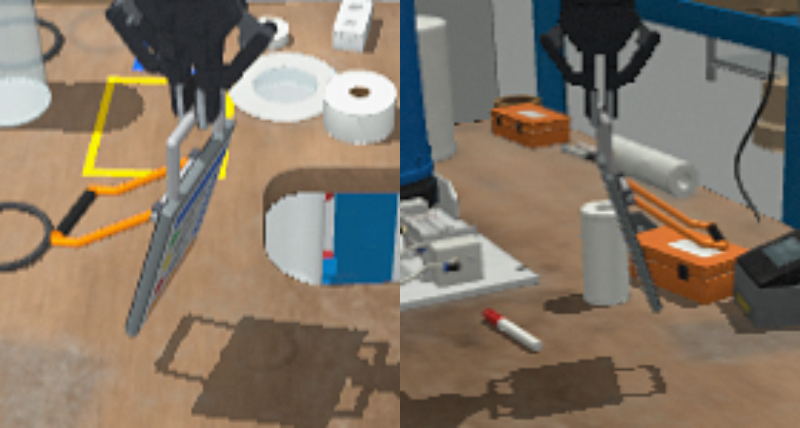

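The pictures show the board hanging upright by its bar, face to the robot and leg open behind, with the lower edge at z≈0.10. I carry it over the bay.

```bash
python3 -m pendant '[[-1,-0.002,-0.03,0,2],[-1,-0.005,-0.08,0,5],[-1,-0.008,-0.13,0,8],[-1,-0.01,-0.18,0,11],[-1,-0.012,-0.23,0,14]]'; python3 -m pendant '[[-1,-0.003,-0.05,0,2],[-1,-0.006,-0.1,0,4],[-1,-0.008,-0.14,0,4],[-1,-0.008,-0.156,0,4],[-1,-0.008,-0.156,0,4]]'
python3 - <<'E'
from h import *
np.set_printoptions(precision=4,suppress=True)
P={}
print(sense()['eef_pos'],sense()['tcp_rot'])
for c in ('side','scene','wrist'):
    p,im,d=snap(c,c+'10.png')
    for l in ['leg_foot','board_left','board_right','leg_hinge','board_handle','bay_center']:
        r=nets.landmark_of(c,l)
        if r and r[0]['p']>.4: P.setdefault(l,[]).append((p,r[0]['location'],c))
for l in P: print(l,[x[2] for x in P[l]],tri([x[:2] for x in P[l]]) if len(P[l])>1 else '')
E
```

```text
time: 20.27
eef_pos: [0.5487, 0.0499, 0.2728]
tcp_rot: [0.0, 0.748, 0.663, 0.0]
ft_force: [0.4, -0.9, -3.8]
width: 0.0081
time: 20.9
eef_pos: [0.5411, -0.1048, 0.2726]
tcp_rot: [-0.0, 0.726, 0.688, 0.0]
ft_force: [0.0, 0.1, -4.1]
width: 0.0082
[ 0.5411 -0.1048  0.2726] [-0.0002  0.7258  0.6879  0.    ]
leg_foot ['side', 'scene', 'wrist'] [ 0.6683 -0.1139  0.1728]
board_left ['side', 'scene', 'wrist'] [ 0.5921 -0.1693  0.103 ]
board_right ['side', 'scene', 'wrist'] [ 0.5969 -0.0423  0.1003]
leg_hinge ['side', 'scene', 'wrist'] [ 0.5632 -0.1054  0.2248]
board_handle ['side', 'scene', 'wrist'] [ 0.5418 -0.1041  0.3116]
```

```bash
python3 -m pendant '[[-1,-0.005,0,-0.03,0],[-1,-0.012,0,-0.06,0],[-1,-0.012,0,-0.085,0],[-1,-0.012,0,-0.093,0],[-1,-0.012,0,-0.093,0]]'; python3 -m pendant '[[-1,0,0,-0.003,0],[-1,0,0,-0.003,0]]'
python3 - <<'E'
from h import *
np.set_printoptions(precision=4,suppress=True)
P={}
for c in ('side','scene','wrist'):
    p,im,d=snap(c)
    for l in ['leg_foot','board_left','board_right','board_handle']:
        r=nets.landmark_of(c,l)
        if r and r[0]['p']>.4: P.setdefault(l,[]).append((p,r[0]['location'],c))
for l in P: print(l,[x[2] for x in P[l]],tri([x[:2] for x in P[l]]) if len(P[l])>1 else '')
E
```

```text
time: 22.58
eef_pos: [0.5293, -0.1046, 0.1801]
tcp_rot: [0.0, 0.725, 0.688, 0.0]
ft_force: [0.3, -0.4, -3.9]
width: 0.0084
time: 22.82
eef_pos: [0.5292, -0.1046, 0.1773]
tcp_rot: [0.0, 0.725, 0.688, 0.0]
ft_force: [0.4, -0.3, -3.9]
width: 0.008
leg_foot ['side', 'scene', 'wrist'] [ 0.6586 -0.1143  0.0729]
board_left ['side', 'scene', 'wrist'] [ 0.583  -0.1716  0.0043]
board_right ['side', 'scene', 'wrist'] [ 0.5856 -0.0439  0.008 ]
board_handle ['side', 'scene', 'wrist'] [ 0.5311 -0.1003  0.2128]
```

```bash
python3 -m pendant '[[-1,0,0,-0.003,0],[-1,0.0,0,-0.005,0],[-1,0.027,-0.001,0.000,0],[-1,0.048,-0.002,0.002,0]]'; python3 -m pendant '[[-1,0.021,-0.001,-0.001,0],[-1,0.042,-0.002,-0.004,0],[-1,0.062,-0.003,-0.0085,0],[-1,0.062,-0.003,-0.0085,0]]'
python3 - <<'E'
from h import *
np.set_printoptions(precision=4,suppress=True)
P={}
for c in ('side','scene','wrist'):
    p,im,d=snap(c,c+'11.png')
    for l in ['leg_foot','board_left','board_right','board_handle']:
        r=nets.landmark_of(c,l)
        if r and r[0]['p']>.4: P.setdefault(l,[]).append((p,r[0]['location'],c))
for l in P: print(l,[x[2] for x in P[l]],tri([x[:2] for x in P[l]]) if len(P[l])>1 else '')
E
```

```text
time: 24.08
eef_pos: [0.5779, -0.1066, 0.179]
tcp_rot: [0.0, 0.725, 0.688, 0.0]
ft_force: [0.5, 0.5, -3.9]
width: 0.0086
time: 24.58
eef_pos: [0.6435, -0.1102, 0.1769]
tcp_rot: [0.007, 0.725, 0.689, 0.004]
ft_force: [0.0, 2.2, 27.1]
width: 0.0078
leg_foot ['side', 'scene', 'wrist'] [ 0.7389 -0.1197  0.0445]
board_left ['side', 'scene'] [ 0.6465 -0.1732  0.0065]
board_right ['side', 'wrist'] [ 0.6527 -0.054  -0.0091]
board_handle ['side', 'scene', 'wrist'] [ 0.6445 -0.1025  0.215 ]
```

The edge came along to x≈0.649 instead of pivoting, because there was too little load on it early in the arc. I lift, go forward, load the edge lightly and pivot with a softer grip.

```bash
python3 -m pendant '[[-1,0,0,0.02,0],[-1,-0.03,0.001,0.022,0],[-1,-0.072,0.004,0.022,0],[-1,-0.072,0.004,0.012,0],[-1,-0.072,0.004,0.006,0]]' 20; python3 -m pendant '[[-1,0,0,-0.002,0],[-1,0,0,-0.002,0]]'
python3 - <<'E'
from h import *
np.set_printoptions(precision=4,suppress=True)
P={}
for c in ('side','scene','wrist'):
    p,im,d=snap(c)
    for l in ['leg_foot','board_left','board_right','board_handle']:
        r=nets.landmark_of(c,l)
        if r and r[0]['p']>.4: P.setdefault(l,[]).append((p,r[0]['location'],c))
for l in P: print(l,[x[2] for x in P[l]],tri([x[:2] for x in P[l]]) if len(P[l])>1 else '')
E
```

```text
time: 25.95
eef_pos: [0.5699, -0.1052, 0.1799]
tcp_rot: [0.004, 0.725, 0.688, 0.003]
ft_force: [2.9, 9.6, 31.4]
width: 0.0081
time: 26.2
eef_pos: [0.5716, -0.1053, 0.1797]
tcp_rot: [0.006, 0.725, 0.689, 0.005]
ft_force: [4.2, 7.2, 26.1]
width: 0.0083
leg_foot ['side', 'scene', 'wrist'] [ 0.6449 -0.112   0.0378]
board_right ['side', 'scene', 'wrist'] [ 0.549  -0.0402  0.0093]
board_handle ['side', 'scene', 'wrist'] [ 0.5762 -0.1022  0.2155]
board_left ['scene']
```

```bash
python3 -m pendant '[[-1,0,0,0.02,0],[-1,0.02,-0.001,0.02,0],[-1,0.037,-0.002,0.02,0],[-1,0.037,-0.002,0.008,0],[-1,0.037,-0.002,-0.0015,0]]'; python3 -m pendant '[[-1,0,0,0,0]]'
python3 - <<'E'
from h import *
np.set_printoptions(precision=4,suppress=True)
P={}
for c in ('side','scene','wrist'):
    p,im,d=snap(c)
    for l in ['leg_foot','board_left','board_right','board_handle']:
        r=nets.landmark_of(c,l)
        if r and r[0]['p']>.4: P.setdefault(l,[]).append((p,r[0]['location'],c))
for l in P: print(l,[x[2] for x in P[l]],tri([x[:2] for x in P[l]]) if len(P[l])>1 else '')
E
```

```text
time: 27.58
eef_pos: [0.6061, -0.1072, 0.175]
tcp_rot: [0.003, 0.725, 0.689, 0.003]
ft_force: [4.2, 7.3, 40.9]
width: 0.008
time: 27.7
eef_pos: [0.6055, -0.1072, 0.1753]
tcp_rot: [0.003, 0.725, 0.689, 0.002]
ft_force: [2.0, 2.5, 13.1]
width: 0.0078
leg_foot ['side', 'scene', 'wrist'] [ 0.6767 -0.1144  0.03  ]
board_left ['side', 'scene', 'wrist'] [ 0.5728 -0.1687  0.0029]
board_handle ['side', 'scene', 'wrist'] [ 0.6025 -0.1056  0.213 ]
board_right ['scene', 'wrist'] [ 0.5808 -0.0448 -0.0018]
```

```bash
python3 -m pendant '[[-1,0.015,-0.001,-0.002,0],[-1,0.028,-0.001,-0.006,0],[-1,0.04,-0.002,-0.01,0],[-1,0.04,-0.002,-0.01,0]]'
python3 - <<'E'
from h import *
np.set_printoptions(precision=4,suppress=True)
P={}
for c in ('side','scene','wrist'):
    p,im,d=snap(c)
    for l in ['leg_foot','board_left','board_right','board_handle']:
        r=nets.landmark_of(c,l)
        if r and r[0]['p']>.4: P.setdefault(l,[]).append((p,r[0]['location'],c))
for l in P: print(l,[x[2] for x in P[l]],tri([x[:2] for x in P[l]]) if len(P[l])>1 else '')
E
```

```text
time: 28.95
eef_pos: [0.647, -0.1097, 0.1662]
tcp_rot: [0.004, 0.725, 0.689, 0.003]
ft_force: [3.5, 2.6, 15.1]
width: 0.0082
leg_foot ['side', 'scene', 'wrist'] [ 0.6807 -0.1132  0.0164]
board_left ['side', 'scene', 'wrist'] [ 0.5779 -0.1689 -0.0023]
board_right ['side', 'scene', 'wrist'] [ 0.5782 -0.039   0.0024]
board_handle ['side', 'scene', 'wrist'] [ 0.6471 -0.1049  0.2089]
```

```bash
python3 -m pendant '[[-1,0.008,0,-0.003,0],[-1,0.015,-0.001,-0.006,0],[-1,0.015,-0.001,-0.006,0]]'
python3 - <<'E'
from h import *
np.set_printoptions(precision=4,suppress=True)
P={}
for c in ('side','scene','wrist'):
    p,im,d=snap(c)
    if c=='side': cv2.imwrite('pics/12.png',cv2.resize(im[90:230,160:340,::-1],None,fx=4,fy=4,interpolation=2))
    for l in ['leg_foot','board_left','board_right','board_handle']:
        r=nets.landmark_of(c,l)
        if r and r[0]['p']>.4: P.setdefault(l,[]).append((p,r[0]['location'],c))
for l in P: print(l,[x[2] for x in P[l]],tri([x[:2] for x in P[l]]) if len(P[l])>1 else '')
E
```

```text
time: 30.08
eef_pos: [0.662, -0.1107, 0.1608]
tcp_rot: [0.005, 0.725, 0.688, 0.003]
ft_force: [6.5, 2.6, 16.3]
width: 0.0082
leg_foot ['side', 'scene', 'wrist'] [ 0.68   -0.1146  0.0061]
board_left ['side', 'scene', 'wrist'] [ 0.6028 -0.1724  0.0331]
board_right ['side', 'scene', 'wrist'] [ 0.5828 -0.0468  0.0093]
board_handle ['side', 'scene', 'wrist'] [ 0.6596 -0.108   0.2025]
```

```bash
python3 -m pendant '[[-1,0,0,0.003,0],[-0.7,0,0,0.003,0],[-0.4,0,0,0.003,0],[-0.2,0,0,0.003,0],[-0.2,0,0,0.003,0]]'; python3 -m pendant '[[-0.2,0,0,0.02,0],[-0.2,0,0,0.05,0],[-0.2,0,0,0.09,0],[-0.2,-0.02,0,0.13,0],[-0.2,-0.04,0,0.15,0]]'
python3 - <<'E'
from h import *
np.set_printoptions(precision=4,suppress=True)
P={}
for c in ('side','scene','wrist'):
    p,im,d=snap(c,c+'13.png')
    for l in ['leg_foot','board_left','board_right','board_handle','leg_hinge','pot_center','bay_center','square_center']:
        r=nets.landmark_of(c,l)
        if r and r[0]['p']>.4: P.setdefault(l,[]).append((p,r[0]['location'],c))
for l in P: print(l,[x[2] for x in P[l]],tri([x[:2] for x in P[l]]) if len(P[l])>1 else '')
E
```

```text
time: 31.45
eef_pos: [0.6589, -0.1106, 0.1595]
tcp_rot: [-0.0, 0.725, 0.688, -0.0]
ft_force: [-0.6, -0.5, 0.1]
width: 0.0341
time: 32.08
eef_pos: [0.6189, -0.1106, 0.3119]
tcp_rot: [0.001, 0.725, 0.688, 0.001]
ft_force: [-1.2, 0.2, -0.4]
width: 0.0341
leg_foot ['side', 'scene', 'wrist'] [ 0.6801 -0.1148  0.0107]
board_left ['side', 'scene', 'wrist'] [ 0.5799 -0.1691  0.0035]
board_right ['side', 'scene', 'wrist'] [ 0.5813 -0.0432  0.0017]
leg_hinge ['side', 'scene', 'wrist'] [ 0.6282 -0.1087  0.1147]
pot_center ['side', 'scene', 'wrist'] [ 0.6254 -0.267   0.0273]
bay_center ['side'] 
square_center ['side', 'scene'] [ 0.529  -0.2456 -0.03  ]
board_handle ['scene', 'wrist'] [ 0.6616 -0.1091  0.2051]
```

Run:
```python
from h import *
np.set_printoptions(precision=4,suppress=True)
ps=camera_params('side');im,_=camera('side')
hs=cv2.cvtColor(im[:,:,::-1].copy(),cv2.COLOR_BGR2HSV)
b0=cv2.imread('pics/side0.png').astype(int); d=np.abs(im[:,:,::-1].astype(int)-cv2.imread('pics/side13.png')).max()
print('moved since last pic?',d)
for n in ['gauge_block','tape_ptfe_1','marker_red','label_roll']:
    r=nets.landmark_of('side',n); print(n,atz(ps,r[0]['location'],0) if r else None)
workorder.finish_job()
```

```text
moved since last pic? 221
gauge_block [ 0.3975 -0.293   0.    ]
tape_ptfe_1 [ 0.5024 -0.2944  0.    ]
marker_red [0.5046 0.4539 0.    ]
label_roll [ 0.3973 -0.1174  0.    ]
the job is handed in; nothing more can be done
```

The job is handed in, after about 32 s of the 72 s allowed. The grease pot stands in the blue square. The kickstand is open to its stop, about 0.64 rad measured. The board stands on it inside the yellow bay with its face to the robot.

**Last measurements, three camera views:**

| Item | Position |
|---|---|
| Lower edge | 53 mm in front of the bay centre, about 3 mm above the bench |
| Lower edge ends | about 62 mm to -y and 64 mm to +y of the bay centre |
| Foot bar | 46 mm behind the bay centre, about 11 mm above the bench |
| Board turn relative to the bay | under 0.1 rad |
| Pot | within a few mm of the square's centre |

Wrist force was near zero after I let go and pulled back.

**Bystanders:** they read close to where they started. The largest difference was about 20 mm on the PTFE tape roll in one view, and only 3 mm from its first position in another.

**What failed or disagreed:**
- The first grip on the kickstand closed on nothing. The wrist depth showed the real fingertips about 30 mm behind the reported TCP, and I allowed for that from then on.
- On the first attempt to tilt the board back, its edge slid along. On the second it came down forward of the bay, probably on the white disc. The third pivoted correctly.
- While I still held the board, one landmark reading put its left corner 33 mm high. After release it read about 3 mm.
- After release, the two-view square centre came out clearly wrong (0.529, -0.246), so I kept the earlier tape measurement. The bay centre was seen in only one view.
- My last stillness check compared two pictures and showed a large difference. The arm was still settling in view, so it proves nothing either way. I had no picture views left to look.

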